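# Slide the cereal bowl onto its place mat

### The arm

A 6-joint arm with a two-finger parallel gripper is mounted at the origin on the work surface. World frame = base frame: x ahead of the robot, y to its left, z up, the work surface at z = 0. Lengths are in m, angles in rad, forces in N, time in s.
With the tool pointing down it reaches from about 0.35 to 0.95 m from the base axis. Payload 17.4 kg.
Tool frame: the origin (TCP) lies at the very end of the fingers, on their centre line; the grasp point (between the pads) lies 19 mm behind it; z points along the fingers, y is the line along which they close (so a half turn about z gives the same grasp; the last joint's range is limited). The gripper opens to 93 mm and grips with 3 to 60 N. Pads are 15 mm wide; open, the fingers measure 128 mm over their backs; the gripper's body (75 mm by 188 mm) begins 65 mm behind the grasp point.
Start: joints at [1.29, 0.116, 1.442, -0, 1.584, -0.038], TCP at [0.162, 0.655, 0.219] pointing down, gripper open.
Joint ranges: [-2.83, 2.83], [-0.83, 2.19], [0.07, 2.5], [-1.14, 4.28], [0.01, 3], [-2.97, 2.97]. Speed limits (rad/s): [1.89, 1.89, 2.22, 3.14, 3.14, 3.14].

### API

Orientations are given as a unit quaternion [x, y, z, w].
In Python, from plant import r, imaging, job_done, read_state gives the robot as it stands (r), with the cameras (imaging), the job as plain functions and the readings as plain functions.
- The arm moves only by the tool step_hand, called after "Call:" as name(argument=value, ...), one argument or row to a line, values as JSON. Schema: {"type":"object","properties":{"offsets":{"type":"array","items":{"type":"array","items":{"type":"array","items":{"type":"number"},"minItems":6,"maxItems":6},"minItems":1,"maxItems":8},"minItems":1,"maxItems":1},"finger_gap":{"type":"number"},"only":{"type":"string"},"quiet":{"type":"boolean"},"lines":{"type":"string"}},"required":["offsets"],"additionalProperties":false}. offsets is a list that holds a single list of rows (three levels of brackets), with 1 to 8 rows, each of 6 numbers: dx, dy, dz in shares of the most that a row can go, 1 being 62.5 mm, then a rotation vector rx, ry, rz in parts of the range, where 1.0 means pi/2 rad; each row shifts and turns the commanded pose from where the row before left it, along the tool's axes as they then stand; what a row does not reach is not made up. A row lasts 1/8 s, in which the tool goes at most 0.0625 m and 0.188 rad, less where a joint would pass 70% of its speed; a pose out of reach is approached as far as the arm can. finger_gap is the finger opening in m, set as the call begins (left out keeps the last). The fingers move at their own pace and stop on an object; the grip force is fixed at half the most. Time passes only in rows, so rows that do not move let the fingers close. The tool returns the time, the measured TCP pose, the force, the opening and the grip force at its end. only (a regular expression) keeps the lines of the reply that match it, lines (a string "A,B") keeps lines A to B, and quiet returns only ok. No shift or turn number may pass 1 either way. Input that does not fit is refused with a message, and nothing moves.
- read_state(): the state, without advancing time (a new reading comes with each control period).
- imaging.grab_frame(name): name is "scene" or "top" or "wrist"; returns a dict with "img" (400x640x3 uint8, blue, green, red), "depth" (400x640 float32, m along the optical axis (not along the pixel's ray), 0 where there is no reading), "fx", "fy", "cx", "cy" (pixels), "eye" and "attitude" of the camera in the world; the wrist camera has in their place "mount" (4x4, takes a point from camera to tool coordinates, whose origin is the TCP and whose axes are the flange's). Camera axes: x right, y down, z forward; pixel columns grow to the right and rows downward; lengths in m; the calibration is good to about 2 mm. A picture is of the moment at which its call begins: read the wrist's pose just before it.
- job_done(): hands the job in; it is judged then, once.
The state is a dict: "time": time; "joint_positions": joint angles; "joint_vel": joint speeds; "effort": joint torques, N m; "position": TCP position; "eef_rot": TCP orientation; "ft_force": force on the tool from outside, world axes, zero at the start; "moment": the same for the moment, N m; "gripper_width": finger opening in m; "gripper_force": force on a finger pad.
Only numpy, scipy, OpenCV 4.12 (cv2) and the standard library are available. Lean on these libraries where they do the work, as an engineer would, in place of code of your own. Each camera call takes 0.05 s, during which the arm holds its last target. There are 200 camera calls.

### The job

Breakfast is being laid on the kitchen island. Slide the large bowl along the benchtop, without lifting it, to the middle of the round cork place mat, so that mat shows all around it, and let go of it. Leave the small bowl and the mug where they are.

Things in the scene. Friction and masses are not known exactly. Their poses are not given: they have to be found in the camera images.
- bowl: the large bowl: open, round, stoneware, steep sided, the widest of the crockery; 140 mm across the rim, 112 mm across the foot, 132 mm across at 17 mm height, 55 mm high, walls 5 mm, floor 6 mm thick, about 0.3 to 0.6 kg, stands upright and slides on the bare benchtop (z = 0). Origin: centre of its underside; z up; it is round, so its yaw does not matter
- round_mat: the round cork place mat, 180 mm across, 1 mm thin, fixed flat on the benchtop; things slide onto it without any step. Origin: its centre on the benchtop. A square mat of the same cork (160 mm), not listed, lies nearby (centres 180 to 270 mm apart) and is not the target; the bowl may slide across it
- small_bowl: the small bowl of the same stoneware and shape: 90 mm across the rim, 45 mm high, loose; must stay where it is. Origin: centre of its underside. (A jar, 64 mm across and 100 mm high, not listed, stands beyond the mats near the far edge of the bench)
- mug: a mug of the same stoneware, 80 mm across, 90 mm high, handle on its own +y side reaching about 35 mm beyond the wall, loose; must stay where it is, on the robot's left beyond the mats. Origin: centre of its underside

How it is judged:
At the end, for the whole second after the job is handed in: The large bowl stands upright and still on the benchtop with its centre within 20 mm of the round mat's centre (horizontal distance between bowl and round_mat below 0.02 m and height (world z) of bowl below 0.006 m and angle between bowl's own z axis and vertical below 0.1 rad and linear speed of bowl below 0.01 m/s); the robot touches nothing.
It fails at once if the large bowl is lifted (its underside's centre more than 15 mm above the benchtop) (height (world z) of bowl above 0.015 m).
It fails at once if the small bowl is moved by more than 15 mm (distance of small_bowl from where it was at the start of the episode above 0.015 m).
It fails at once if the mug is moved by more than 15 mm (distance of mug from where it was at the start of the episode above 0.015 m).
It also fails if it takes over 38 s, if anything falls off the work surface, if the arm or the gripper's body presses on something with over 40 N, if the wrist force passes 120 N, or if a joint passes its speed limit or range.

## Working session

There is one attempt and no reset: what is moved stays moved. The work goes in short steps, Python scripts to look and compute and a tool call to move; the robot and the scene stay as the last step left them, time stands still between calls to the robot, and variables do not carry over. Pictures are saved under pics/ and viewed, at most 10 in all, crops included, and the job is handed in when it is done.

```bash
ls; mkdir -p pics
```

Run:
```python
from plant import r, imaging, job_done, read_state
import cv2,numpy as np
s=read_state();print(s["time"],s["position"],s["eef_rot"])
for n in("top","scene"):
    f=imaging.grab_frame(n);cv2.imwrite(f"pics/{n}0.png",f["img"]);print(n,f["eye"],f["attitude"],f["fx"],f["cx"],f["cy"])
    np.savez(f"{n}0.npz",**f)
```

```text
pics
plant.py
0.0 [0.1622181  0.65499094 0.21787586] [ 1.21096706e-01  9.92640529e-01 -5.98173321e-04 -9.99679459e-05]
top [0.37785513 0.0624637  1.06493945] [-0.69999298  0.7089226  -0.06898539  0.0517648 ] 488.29894940933247 319.53039336278624 203.39600620266086
scene [ 1.36229709 -0.07951455  0.79611381] [ 0.69683273  0.59501898 -0.254558   -0.30915495] 470.86314329533764 320.72120008004663 198.71191709001474
```

View pics/top0.png

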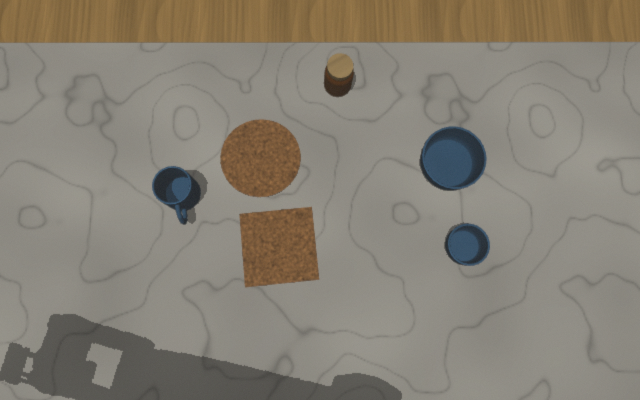

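View pics/scene0.png

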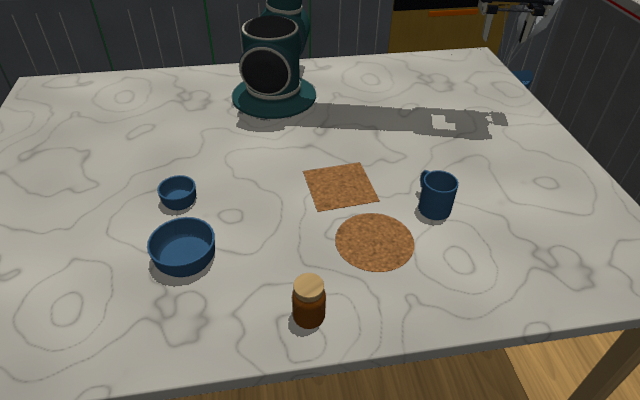

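The top view shows the large bowl at about (453,158), the small bowl at (467,244), the round mat at (260,158) and the square mat at (279,247). The mug is at (172,187) with its handle pointing down the image, and the jar is at (340,75). The scene view agrees with this layout.

Create h.py:
```python
import numpy as np,cv2
from scipy.spatial.transform import Rotation as R
def cast(f,uv,z):
    uv=np.atleast_2d(uv).astype(float)
    d=np.c_[(uv[:,0]-f["cx"])/f["fx"],(uv[:,1]-f["cy"])/f["fy"],np.ones(len(uv))]
    d=d@R.from_quat(f["attitude"]).as_matrix().T
    e=np.asarray(f["eye"]);return e+d*((z-e[2])/d[:,2])[:,None]
def cloud(f):
    v,u=np.mgrid[:400,:640];z=f["depth"]
    p=np.stack([(u-f["cx"])/f["fx"]*z,(v-f["cy"])/f["fy"]*z,z],-1)
    return p@R.from_quat(f["attitude"]).as_matrix().T+np.asarray(f["eye"])
def blobs(f,lo,hi,amin=300):
    m=cv2.inRange(cv2.cvtColor(f["img"],cv2.COLOR_BGR2HSV),lo,hi)
    m=cv2.morphologyEx(m,cv2.MORPH_OPEN,np.ones((3,3)))
    return [c for c in cv2.findContours(m,cv2.RETR_EXTERNAL,cv2.CHAIN_APPROX_NONE)[0] if cv2.contourArea(c)>amin]
def circ(p):
    return np.round(cv2.minEnclosingCircle(np.float32(p[:,:2])),4) if 0 else tuple(np.round(np.r_[cv2.minEnclosingCircle(np.float32(p[:,:2]))[0],cv2.minEnclosingCircle(np.float32(p[:,:2]))[1]],4))
```

```bash
sed -i '/^def circ/,$d' h.py
```

Add to h.py:
```python
def circ(p):
    c,rad=cv2.minEnclosingCircle(np.float32(p[:,:2]));return np.round([*c,rad],4)
BLUE=((95,90,30),(125,255,255));CORK=((5,80,60),(20,255,255))
def report(f):
    P=cloud(f)
    for c in blobs(f,*BLUE):
        m=np.zeros((400,640),np.uint8);cv2.drawContours(m,[c],-1,255,-1)
        q=P[(m>0)&(f["depth"]>0)];top=np.percentile(q[:,2],98)
        rim=q[q[:,2]>top-.006]
        print("blue",cv2.boundingRect(c),"top z %.3f"%top,"rim depth",circ(rim),"ray",circ(cast(f,c[:,0],top)))
    for c in blobs(f,*CORK):
        p=cast(f,c[:,0],.001);m=cv2.moments(np.float32(p[:,None,:2]))
        print("cork",cv2.boundingRect(c),"centroid",round(m["m10"]/m["m00"],4),round(m["m01"]/m["m00"],4),"area",round(abs(cv2.contourArea(np.float32(p[:,:2]))),5),circ(p))
```

Run:
```python
from h import *
for n in("top","scene"):
    f=dict(np.load(f"{n}0.npz"));print(n);report(f)
```

```text
top
blue (448, 230, 32, 33) top z 0.047 rim depth [ 0.459  -0.2505  0.0336] ray [ 0.461  -0.2628  0.0367]
blue (171, 176, 20, 26) top z 0.092 rim depth [0.5802 0.3127 0.028 ] ray [0.5797 0.3126 0.0277]
blue (422, 136, 53, 53) top z 0.056 rim depth [ 0.6239 -0.2184  0.0522] ray [ 0.6415 -0.2422  0.06  ]
cork (240, 207, 79, 80) centroid 0.4685 0.1259 area 0.02466 [0.4686 0.1257 0.1112]
cork (221, 120, 80, 77) centroid 0.6679 0.1667 area 0.02444 [0.6679 0.1665 0.0897]
cork (325, 54, 28, 32) centroid 0.8766 -0.0149 area 0.00398 [ 0.8773 -0.0148  0.0401]
cork (0, 0, 640, 43) centroid 1.0007 0.0138 area 0.15953 [1.0533 0.0153 0.7621]
scene
blue (148, 218, 67, 59) top z 0.055 rim depth [ 0.6563 -0.2536  0.0703] ray [ 0.6715 -0.2469  0.0838]
blue (158, 176, 38, 34) top z 0.045 rim depth [ 0.4701 -0.2746  0.0453] ray [ 0.4897 -0.271   0.062 ]
blue (419, 171, 39, 49) top z 0.090 rim depth [0.5916 0.3369 0.0405] ray [0.6339 0.3159 0.0849]
cork (174, 330, 466, 70) centroid 1.0137 0.2848 area 0.05405 [0.9897 0.1682 0.4259]
cork (292, 273, 34, 36) centroid 0.7859 0.0006 area 0.00472 [0.785  0.001  0.0451]
cork (335, 213, 79, 59) centroid 0.6719 0.1678 area 0.02451 [0.6718 0.1683 0.0899]
cork (304, 163, 75, 48) centroid 0.4733 0.1266 area 0.02437 [0.4738 0.1271 0.1093]
```

The mat reads (0.668,0.167) from the top camera and (0.672,0.168) from the scene camera, with radius 0.090, which is correct. The scene view puts the bowl at (0.656,-0.254), r 0.070, also correct. My plan is to close the fingers, lower them inside the bowl and pull it by the inside of its leading wall. First I turn the tool so its axes line up with the world's.

The manual's scale: shifts go in shares of 62.5 mm and turns go in shares of pi/2 rad. Converting my numbers, -0.0454 m is -0.7264, -0.0247 m is -0.3952, -0.1215 rad / 1.5708 = -0.0773.

Call:
step_hand(
  offsets=[
    [[0, 0, 0, 0, 0, -0.0773], [0, 0, 0, 0, 0, -0.0773], [-0.3952, -0.7264, 0, 0, 0, 0], [-0.3952, -0.7264, 0, 0, 0, 0], [-0.3952, -0.7264, 0, 0, 0, 0], [-0.3952, -0.7264, 0, 0, 0, 0], [-0.3952, -0.7264, 0, 0, 0, 0], [-0.3952, -0.7264, 0, 0, 0, 0]],
  ],
  finger_gap=0,
)

```text
time: 1.1
position: [0.3109, 0.3813, 0.2184]
eef_rot: [-0.0, 1.0, -0.0, -0.0]
ft_force: [1.0, 0.9, 0.3]
gripper_width: 0.0176
gripper_force: 0.0
```

Run:
```python
from h import *
f=dict(np.load("top0.npz"));P=cloud(f)
for lo,hi,box,n in((.049,.06,(400,110,110,100),"bowl"),(.039,.05,(435,215,70,60),"small"),(.08,.095,(140,155,70,80),"mug"),(.09,.11,(310,40,60,60),"jar")):
    x,y,w,h=box;q=P[y:y+h,x:x+w].reshape(-1,3);q=q[(q[:,2]>lo)&(q[:,2]<hi)];print(n,len(q),circ(q))
```

```text
bowl 543 [ 0.6501 -0.254   0.0706]
small 356 [ 0.463  -0.2763  0.0455]
mug 339 [0.5814 0.336  0.0459]
jar 562 [ 0.8402 -0.0087  0.0292]
```

Converted, -0.0444 m is -0.7104, -0.0244 m is -0.3904.

Call:
step_hand(
  offsets=[
    [[-0.3904, -0.7104, 0, 0, 0, 0], [-0.3904, -0.7104, 0, 0, 0, 0], [-0.3904, -0.7104, 0, 0, 0, 0], [-0.3904, -0.7104, 0, 0, 0, 0], [-0.3904, -0.7104, 0, 0, 0, 0], [-0.3904, -0.7104, 0, 0, 0, 0], [-0.3904, -0.7104, 0, 0, 0, 0], [-0.3904, -0.7104, 0, 0, 0, 0]],
  ],
  finger_gap=0,
)

```text
time: 2.1
position: [0.5063, 0.026, 0.2185]
eef_rot: [0.0, 1.0, 0.0, -0.0]
ft_force: [-0.2, 0.7, 0.2]
gripper_width: 0.0004
gripper_force: 0.0
```

Call:
step_hand(
  offsets=[
    [[-0.3904, -0.7104, 0, 0, 0, 0], [-0.3904, -0.7104, 0, 0, 0, 0], [-0.3904, -0.7104, 0, 0, 0, 0], [-0.3904, -0.7104, 0, 0, 0, 0], [-0.3904, -0.7104, 0, 0, 0, 0], [-0.3904, -0.7104, 0, 0, 0, 0], [0, 0, 0, 0, 0, 0]],
  ],
  finger_gap=0,
)

```text
time: 2.98
position: [0.6527, -0.2413, 0.2168]
eef_rot: [0.001, 1.0, 0.0, -0.001]
ft_force: [0.6, -0.0, -0.8]
gripper_width: 0.0006
gripper_force: 0.0
```

Converted, 0.04 m is 0.64, 0.02 m is 0.32.

Call:
step_hand(
  offsets=[
    [[0, 0, 0.64, 0, 0, 0], [0, 0, 0.64, 0, 0, 0], [0, 0, 0.64, 0, 0, 0], [0, 0, 0.64, 0, 0, 0], [0, 0, 0.32, 0, 0, 0], [0, 0, 0.208, 0, 0, 0], [0, 0, 0, 0, 0, 0]],
  ],
  finger_gap=0,
)

```text
time: 3.85
position: [0.6523, -0.2386, 0.0258]
eef_rot: [-0.0, 1.0, 0.0, -0.0]
ft_force: [0.2, 0.5, 0.5]
gripper_width: 0.0005
gripper_force: 0.0
```

Converted, 0.02 m is 0.32, 0.01 m is 0.16.

Call:
step_hand(
  offsets=[
    [[0, 0.16, 0, 0, 0, 0], [0, 0.16, 0, 0, 0, 0], [0, 0.16, 0, 0, 0, 0], [0, 0.16, 0, 0, 0, 0], [-0.0128, 0.24, 0, 0, 0, 0], [-0.0128, 0.32, 0, 0, 0, 0], [-0.0128, 0.32, 0, 0, 0, 0], [-0.0128, 0.32, 0, 0, 0, 0]],
  ],
  finger_gap=0,
)

```text
time: 4.85
position: [0.6555, -0.1222, 0.0258]
eef_rot: [-0.0, 1.0, -0.0, 0.0]
ft_force: [-0.2, -3.9, 3.7]
gripper_width: 0.0007
gripper_force: 2.3
```

Run:
```python
from plant import r, imaging, job_done, read_state
from h import *
f=imaging.grab_frame("top");cv2.imwrite("pics/top1.png",f["img"]);report(f)
```

```text
blue (457, 225, 23, 40) top z 0.427 rim depth [ 0.4261 -0.1316  0.0196] ray [ 0.4312 -0.1421  0.0259]
blue (171, 176, 20, 27) top z 0.092 rim depth [0.5786 0.313  0.0294] ray [0.5784 0.3128 0.029 ]
cork (240, 207, 79, 80) centroid 0.4685 0.1258 area 0.02467 [0.4686 0.1257 0.1112]
cork (221, 120, 80, 77) centroid 0.6679 0.1667 area 0.02443 [0.6679 0.1665 0.0897]
cork (325, 54, 28, 42) centroid 0.8651 -0.0133 area 0.00533 [ 0.8648 -0.0146  0.0522]
cork (0, 0, 640, 43) centroid 1.0007 0.0139 area 0.15956 [1.0533 0.0153 0.7621]
```

View pics/top1.png

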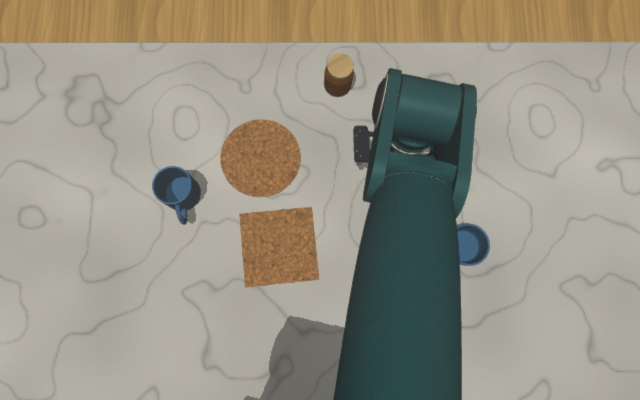

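The arm hides the bowl from the top camera, but the mug, small bowl and jar haven't moved. The 4 N reaction shows the bowl is being pulled. I'll keep pulling and check with the scene camera.

Converted, 0.02 m is 0.32, -0.0009 m is -0.0144.

Call:
step_hand(
  offsets=[
    [[-0.0144, 0.32, 0, 0, 0, 0], [-0.0144, 0.32, 0, 0, 0, 0], [-0.0144, 0.32, 0, 0, 0, 0], [-0.0144, 0.32, 0, 0, 0, 0], [-0.0144, 0.32, 0, 0, 0, 0], [-0.0144, 0.32, 0, 0, 0, 0], [-0.0144, 0.32, 0, 0, 0, 0], [-0.0144, 0.32, 0, 0, 0, 0]],
  ],
  finger_gap=0,
)

```text
time: 5.9
position: [0.6626, 0.0376, 0.0256]
eef_rot: [-0.0, 1.0, 0.0, -0.0]
ft_force: [-0.6, -2.0, -1.4]
gripper_width: 0.0005
gripper_force: 0.8
```

Call:
step_hand(
  offsets=[
    [[-0.0144, 0.32, 0, 0, 0, 0], [-0.0144, 0.32, 0, 0, 0, 0], [-0.0144, 0.32, 0, 0, 0, 0], [-0.0144, 0.32, 0, 0, 0, 0], [-0.0144, 0.24, 0, 0, 0, 0], [0, 0.128, 0, 0, 0, 0], [0, 0.064, 0, 0, 0, 0]],
  ],
  finger_gap=0,
)

```text
time: 6.78
position: [0.6671, 0.1436, 0.0256]
eef_rot: [-0.0, 1.0, -0.0, -0.0]
ft_force: [-0.0, -1.2, -1.0]
gripper_width: 0.0007
gripper_force: 0.9
```

Run:
```python
from plant import r, imaging, job_done, read_state
from h import *
f=imaging.grab_frame("scene");cv2.imwrite("pics/scene1.png",f["img"]);np.savez("s1.npz",**f);report(f)
```

```text
blue (314, 211, 63, 52) top z 0.056 rim depth [0.6723 0.0956 0.0698] ray [0.6904 0.0845 0.0786]
blue (158, 176, 38, 34) top z 0.045 rim depth [ 0.4707 -0.2758  0.0463] ray [ 0.4899 -0.271   0.0619]
blue (419, 171, 39, 49) top z 0.090 rim depth [0.5912 0.336  0.0413] ray [0.6358 0.3182 0.0843]
cork (174, 328, 466, 72) centroid 1.0133 0.2957 area 0.05616 [0.9714 0.1815 0.4388]
cork (292, 273, 34, 42) centroid 0.7889 -0.0001 area 0.00517 [7.918e-01 2.000e-04 5.190e-02]
cork (353, 215, 61, 57) centroid 0.689 0.1968 area 0.01335 [0.6728 0.1693 0.0896]
cork (304, 164, 46, 48) centroid 0.4493 0.0956 area 0.01043 [0.4747 0.1111 0.1001]
```

View pics/scene1.png

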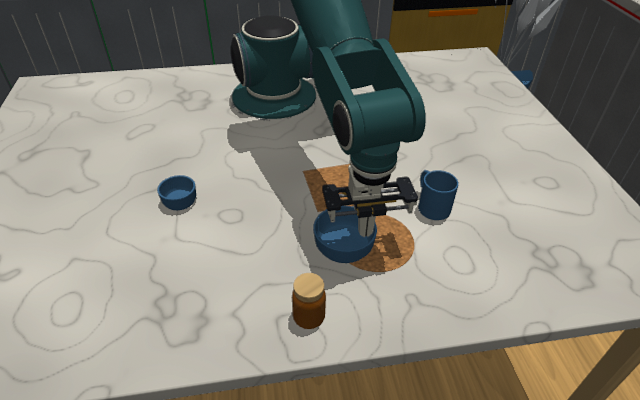

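The bowl reads (0.672,0.096) and sits half on the mat, and the gripper is clear of the mug. In the same camera the mat is at (0.672,0.168), so 0.072 m of +y remains.

Converted, 0.015 m is 0.24, 0.012 m is 0.192.

Call:
step_hand(
  offsets=[
    [[0, 0.192, 0, 0, 0, 0], [0, 0.24, 0, 0, 0, 0], [0, 0.24, 0, 0, 0, 0], [0, 0.192, 0, 0, 0, 0], [0, 0.128, 0, 0, 0, 0], [0, 0.096, 0, 0, 0, 0], [0, 0.048, 0, 0, 0, 0], [0, 0, 0, 0, 0, 0]],
  ],
  finger_gap=0,
)

```text
time: 7.82
position: [0.6671, 0.2145, 0.0257]
eef_rot: [-0.0, 1.0, 0.0, 0.0]
ft_force: [0.1, 0.1, -1.6]
gripper_width: 0.0004
gripper_force: 0.0
```

Run:
```python
from plant import r, imaging, job_done, read_state
from h import *
f=imaging.grab_frame("scene");report(f)
```

```text
blue (346, 206, 62, 53) top z 0.055 rim depth [0.6715 0.1671 0.0696] ray [0.6892 0.1539 0.0796]
blue (158, 176, 38, 34) top z 0.045 rim depth [ 0.47   -0.2754  0.0454] ray [ 0.4896 -0.271   0.062 ]
blue (420, 171, 38, 49) top z 0.090 rim depth [0.6252 0.3281 0.0755] ray [0.6359 0.3182 0.0842]
cork (174, 328, 466, 72) centroid 1.0133 0.2957 area 0.05616 [0.9714 0.1815 0.4388]
cork (292, 273, 34, 45) centroid 0.791 -0.0005 area 0.00533 [ 0.7951 -0.0013  0.055 ]
cork (335, 223, 79, 49) centroid 0.7091 0.1545 area 0.00808 [0.6722 0.1676 0.0897]
cork (304, 163, 64, 49) centroid 0.4675 0.1161 area 0.02078 [0.4745 0.1271 0.1098]
```

The bowl is within 2 mm of the mat's centre. I'll back the fingers off to the middle of the bowl, raise them, and move well away towards -y for a clear last look.

Converted, -0.05 m is -0.8, -0.04 m is -0.64.

Call:
step_hand(
  offsets=[
    [[0, -0.24, 0, 0, 0, 0], [0, -0.24, 0, 0, 0, 0], [0, 0, 0, 0, 0, 0], [0, 0, -0.48, 0, 0, 0], [0, 0, -0.64, 0, 0, 0], [0, 0, -0.8, 0, 0, 0], [0, 0, -0.8, 0, 0, 0], [0, 0, -0.32, 0, 0, 0]],
  ],
  finger_gap=0,
)

```text
time: 8.88
position: [0.6677, 0.1844, 0.2193]
eef_rot: [-0.0, 1.0, 0.001, 0.002]
ft_force: [0.2, -0.0, 0.6]
gripper_width: 0.0003
gripper_force: 0.0
```

Call:
step_hand(
  offsets=[
    [[0, -0.8, 0, 0, 0, 0], [0, -0.8, 0, 0, 0, 0], [0, -0.8, 0, 0, 0, 0], [0, -0.8, 0, 0, 0, 0], [0, -0.8, 0, 0, 0, 0], [0, -0.8, 0, 0, 0, 0], [0, -0.48, 0, 0, 0, 0], [0, 0, 0, 0, 0, 0]],
  ],
)

```text
time: 9.88
position: [0.6668, -0.1475, 0.2145]
eef_rot: [0.001, 1.0, 0.0, -0.001]
ft_force: [0.0, 0.8, -0.6]
gripper_width: 0.0006
gripper_force: 0.0
```

Run:
```python
from plant import r, imaging, job_done, read_state
from h import *
f=imaging.grab_frame("top");cv2.imwrite("pics/top2.png",f["img"]);report(f);P=cloud(f)
q=P[100:215,200:320].reshape(-1,3);print("bowl",circ(q[(q[:,2]>.049)&(q[:,2]<.06)]))
report(imaging.grab_frame("scene"))
```

```text
blue (172, 176, 19, 28) top z 0.093 rim depth [0.5773 0.3167 0.0316] ray [0.5772 0.3166 0.0316]
blue (235, 131, 53, 52) top z 0.056 rim depth [0.6227 0.1444 0.0455] ray [0.6538 0.1612 0.0586]
cork (240, 207, 79, 80) centroid 0.4685 0.1259 area 0.02466 [0.4686 0.1257 0.1112]
cork (221, 125, 80, 72) centroid 0.6315 0.1529 area 0.00638 [0.6677 0.1668 0.0895]
cork (325, 54, 29, 42) centroid 0.8652 -0.0134 area 0.00536 [ 0.8648 -0.0135  0.0525]
cork (487, 0, 153, 42) centroid 1.0055 -0.6176 area 0.02491 [ 1.0228 -0.5608  0.1885]
cork (0, 0, 430, 43) centroid 1.0013 0.2821 area 0.10294 [1.0479 0.2713 0.5061]
bowl [0.6662 0.1674 0.0702]
blue (346, 203, 62, 56) top z 0.056 rim depth [0.6717 0.1672 0.0699] ray [0.6876 0.1634 0.0836]
blue (158, 176, 38, 34) top z 0.045 rim depth [ 0.4694 -0.2749  0.0455] ray [ 0.4899 -0.271   0.0619]
blue (419, 171, 39, 49) top z 0.090 rim depth [0.5933 0.3377 0.0417] ray [0.6358 0.3182 0.0843]
cork (174, 328, 466, 72) centroid 1.0133 0.2957 area 0.05616 [0.9714 0.1815 0.4388]
cork (292, 273, 34, 37) centroid 0.7871 0.0002 area 0.0049 [7.862e-01 5.000e-04 4.620e-02]
cork (335, 223, 79, 49) centroid 0.7091 0.1547 area 0.0081 [0.6722 0.1676 0.0897]
cork (304, 163, 75, 48) centroid 0.4731 0.1264 area 0.02427 [0.4738 0.1271 0.1093]
```

View pics/top2.png

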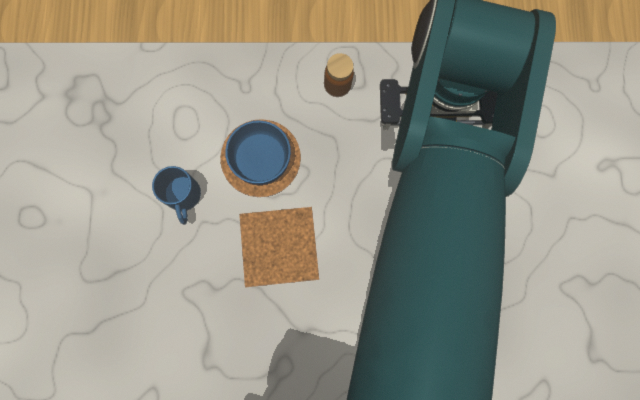

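The bowl now stands on the round mat with its rim at about (259,152). Its centre is within 2 mm of the mat's in both cameras, and the mug and small bowl haven't moved.

```bash
python3 -c "
from plant import r, imaging, job_done, read_state
print(job_done())"
```

```text
the job is handed in; nothing more can be done
None
```

The large bowl was slid to the middle of the round cork mat and released, within about 2 mm of centre in both cameras; the small bowl and mug did not move, and the job was handed in at about 10 s.

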